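# Fit the last variator roller and lift the loaded pulley half

### The arm

A 7-joint arm with a two-finger parallel gripper is mounted at the origin on the work surface. World frame = base frame: x ahead of the robot, y to its left, z up, the work surface at z = 0. Lengths are in m, angles in rad, forces in N, time in s.
With the tool pointing down it reaches from about 0.425 to 0.875 m from the base axis. Payload 9.9 kg.
Tool frame: the origin (TCP) lies on the centre line of the jaws, within the pads' length; the fingertips stand 8 mm ahead of it and the grasp point (between the pads) lies 11 mm behind it (env.nose_length is the distance from the TCP to the fingertips, in m); z points along the fingers, y is the direction in which the jaws open and shut (so a half turn about z gives the same grasp; the last joint's range is limited). The gripper opens to 85 mm and grips with 20 to 120 N. Pads are 22 mm wide; open, the fingers measure 114 mm over their backs; the gripper's body (76 mm by 85 mm) begins 54 mm behind the grasp point. The pads swing forward as they close: fully open they stand 13 mm farther back than shut.
Start: joints at [-1.312, 0.576, 0.025, 1.437, -0.015, 1.129, -0.057], TCP at [0.227, 0.636, 0.239] pointing down, gripper open.
Joint ranges: [-2.76, 2.76], [-0.34, 2.15], [-1.52, 1.57], [0.19, 2.46], [-1.09, 4.23], [0.17, 1.99], [-2.82, 2.82]. Speed limits (rad/s): [2.22, 2.22, 3.01, 3.01, 3.14, 3.14, 3.14].

### API

Orientations are given as a rotation vector (axis times angle).
In Python, from cell import env gives the robot as it stands. The module is installed in compiled form; this text tells all that it offers.
- The arm moves only by the tool play_rows, never from a script. Its argument "commands" is a list of rows, each a list of 7 numbers: the shift along the tool's x, y, z in mm, then the turn, a rotation vector about the tool's x, y, z in rad, then the finger opening in mm, from 0 to 85.4. In form: [[tx, ty, tz, wx, wy, wz, claw], ...]. A call has 1 to 8 rows; each row shifts and turns the pose as measured when the row begins, along the tool's axes as they then stand; what a row does not reach is not made up. A row lasts 1/10 s, in which the tool goes at most 50 mm and 8.59 degrees, less where a joint would pass 70% of its speed; a pose out of reach is approached as far as the arm can. A call is refused whole if a number of a shift passes 50 or a number of a turn 0.15, either way. A call with a gripper value outside its range is refused whole. The fingers move at their own pace and stop on an object; "grip_force" is the grip in N (left out, the last holds). Time passes only in rows, so rows that do not move let the fingers close. It gives the time, the measured TCP pose, the force and the opening at its end, in the units of the state.
- env.get_state(): the state, without advancing time (a new reading comes with each control period).
- env.grab_frame(name): name is "side" or "top" or "wrist"; returns a dict with "pixels" (384x512x3 uint8, red, green, blue), "vfov" (degrees; the focal length in pixels is half the picture's height over the tangent of half this angle, whatever the lens; pixels are square), "cx", "cy" (the principal point, pixels), "extrinsics" (4x4, takes a point from world to camera coordinates). Camera axes: x right, y down, z forward; pixel columns grow to the right and rows downward; lengths in m; the calibration is good to about 2 mm. A picture is of the moment at which its call begins. There is no depth.
- env.finish_job(): hands the job in, once; it reports no verdict.
The state is a dict: "clock": time; "q": joint angles; "dq": joint speeds; "effort": joint torques, N m; "tool_pos": TCP position; "orientation": TCP orientation; "wrist_force": force on the tool from outside, world axes, zero at the start; "ft_torque": the same for the moment, N m; "gripper_width": finger opening in m.
Only numpy, scipy, OpenCV 4.12 (cv2) and the standard library are available. Lean on these libraries where they do the work, as an engineer would, in place of code of your own. Each camera call takes 0.05 s, during which the arm holds its last target.

### The job

Take the last orange roller weight out of the tray and lower it, without dropping it, into the empty pocket of the scooter variator pulley half so that it lies across the pocket like the other five, and let go of it. Then lift the loaded pulley half straight up by its hub, about ten centimetres clear of its rest ring, never tipping it, and finish still holding it there in the air, steady and level with all six rollers in their pockets, ready for a colleague to take. Leave the worn grey rollers in the tray and do not disturb the other things on the bench.

Things in the scene. Friction and masses are not known exactly. Their poses are not given: they have to be found in the camera images.
- pulley: variator pulley half, bare aluminium, 124 mm diameter, 52 mm high, 0.36 to 0.6 kg, lying loose on rest_ring, roller side up, outer edge 9 mm above its origin (centre of its underside, 15.5 mm above the bench), z up. Six pockets run radially out from the hub every 60 degrees; the one along its +x is empty, the rest hold rollers, tops at z = 28 mm. Outer rim: inner radius 58.5 mm, top z = 18.5 mm.
- empty_pocket (a point): on the pulley at x 42, y 0, z 20.6 mm in its frame (same axes): where a roller's centre is when it lies here on the pocket floor, axis across the pocket (pulley y). Pocket 18 mm wide; ribs 3 mm thick, top z = 17 mm. Floor z = 8 mm at 28 mm radius, rising outwards at 10 degrees: a roller let go rolls in to the hub. Here fingers have room at the roller's ends, above the ribs.
- hub_top (a point): centre of the top of the pulley's hub, 52 mm above the pulley's origin: a plain upright round hub of 36 mm diameter with a 25 mm bore, in the pulley's middle, its weight centred on it. Its outside is free for 24 mm down from here, above the rollers' tops. Axes as the pulley's.
- rest_ring: dark steel outer ring of an old ball bearing, 85 mm outside, 73 mm inside, 19 mm high, fixed on the bench, on which the pulley lies loose. Origin: centre of its underside, on the bench.
- tray: black plastic pocket tray, 88 x 160 x 12 mm (x, y, z), fixed; origin at the centre of its underside. Six pockets 6 mm deep (floor at z = 6 mm), 21 mm (x) by 18 mm (y), at x = -18 and +18 mm, y = -48, 0 and +48 mm. Rollers lie in three of them with their axes along the tray's y and stand 14 mm above its top.
- last_roller: the last new roller weight: orange plastic sleeve with brass core, 20 mm diameter, 15 mm long, 15 g, flat ends, lying on its side in one of the tray pockets. Origin at its centre, x along its axis (its roll about that axis means nothing).
- worn1: worn roller, grey, 20 mm diameter, 15 mm long, lying in a tray pocket; origin at its centre, x along its axis. To be left alone.
- worn2: second worn roller, grey, as worn1. To be left alone.
- fitted1: fitted orange roller, same make as last_roller (20 mm diameter, 15 mm long), lying in the pulley pocket 60 degrees round from the empty one (counter-clockwise seen from above), resting against the hub; origin at its centre, x along its axis.
- fitted2: fitted orange roller, same make as last_roller (20 mm diameter, 15 mm long), lying in the pulley pocket 120 degrees round from the empty one (counter-clockwise seen from above), resting against the hub; origin at its centre, x along its axis.
- fitted3: fitted orange roller, same make as last_roller (20 mm diameter, 15 mm long), lying in the pulley pocket 180 degrees round from the empty one (counter-clockwise seen from above), resting against the hub; origin at its centre, x along its axis.
- fitted4: fitted orange roller, same make as last_roller (20 mm diameter, 15 mm long), lying in the pulley pocket 240 degrees round from the empty one (counter-clockwise seen from above), resting against the hub; origin at its centre, x along its axis.
- fitted5: fitted orange roller, same make as last_roller (20 mm diameter, 15 mm long), lying in the pulley pocket 300 degrees round from the empty one (counter-clockwise seen from above), resting against the hub; origin at its centre, x along its axis.
- ramp_plate: bystander: dished steel ramp plate with three black slide blocks, 116 mm over the blocks, 14 mm high, lying loose; origin at the centre of its underside.
- wrench: bystander: steel spanner about 200 mm long lying on the bench; its x runs along it.
- socket: bystander: steel socket, 30 mm diameter, 42 mm high, upright; origin at the centre of its underside.
- spray_can: bystander: spray can, 66 mm diameter, 200 mm high, upright; origin at the centre of its underside.
- grease_jar: bystander: jar, 72 mm diameter, 65 mm high, upright; origin at the centre of its underside.
Mind the look-alikes: they are no part of the job. What is shaped like the pulley but green or turquoise is not meant.

How it is judged:
On the way, in this order (a step that is already met when the one before it is completed fails the run):
1. the last roller is lowered into the empty pocket while the fingers hold it (x of last_roller in the frame of pulley between 0.022 and 0.054 m and y of last_roller in the frame of pulley between -0.006 and 0.006 m and z of last_roller in the frame of pulley between 0.012 and 0.029 m and angle between the x axis of last_roller and the y axis of pulley, either way round below 0.35 rad and contact force between the fingers and last_roller above 0.2 N), for 0.05 s.
2. the last roller lies in the pocket, let go, the pulley still on its ring (x of last_roller in the frame of pulley between 0.022 and 0.054 m and y of last_roller in the frame of pulley between -0.006 and 0.006 m and z of last_roller in the frame of pulley between 0.012 and 0.029 m and angle between the x axis of last_roller and the y axis of pulley, either way round below 0.35 rad and contact force between the fingers and last_roller below 0.05 N and linear speed of last_roller below 0.03 m/s and height (world z) of pulley below 0.025 m), for 0.2 s.
3. the pulley half is held clear of the ring, steady and level, with six rollers in it (height (world z) of pulley between 0.08 and 0.175 m and angle between pulley's own z axis and vertical below 0.09 rad and horizontal distance between pulley and rest_ring below 0.04 m and linear speed of pulley below 0.02 m/s and angular speed of pulley below 0.15 rad/s and contact force between the fingers and pulley above 2 N and contact force between pulley and rest_ring below 0.05 N and contact force between pulley and tray below 0.05 N and x of last_roller in the frame of pulley between 0.022 and 0.054 m and y of last_roller in the frame of pulley between -0.006 and 0.006 m and z of last_roller in the frame of pulley between 0.012 and 0.029 m and angle between the x axis of last_roller and the y axis of pulley, either way round below 0.35 rad and distance between each of fitted1, fitted2, fitted3, fitted4, fitted5 and pulley below 0.06 m and z of fitted1 in the frame of pulley between 0.012 and 0.029 m and z of fitted2 in the frame of pulley between 0.012 and 0.029 m and z of fitted3 in the frame of pulley between 0.012 and 0.029 m and z of fitted4 in the frame of pulley between 0.012 and 0.029 m and z of fitted5 in the frame of pulley between 0.012 and 0.029 m), for 1 s.
At the end, for the whole second after the job is handed in: Fingers hold the pulley, underside 80 to 175 mm above the bench, within 40 mm sideways of the ring's centre, tilted under 0.09 rad, slower than 20 mm/s and 0.15 rad/s, touching neither ring nor tray; the last roller lies across the pocket that was empty, the other five in theirs (all of step 3); the arm keeps its last pose, push and grip.
It fails at once if the pulley half is tipped by more than 0.2 rad (11 degrees) (angle between pulley's own z axis and vertical above 0.2 rad).
It fails at once if a worn roller is moved more than 12 mm (distance of any of worn1, worn2 from where it was at the start of the episode above 0.012 m).
It fails at once if a bystander on the bench is moved more than 20 mm (distance of any of ramp_plate, wrench, socket, spray_can, grease_jar from where it was at the start of the episode above 0.02 m).
It also fails if it takes over 64 s, if anything falls off the work surface, if the arm or the gripper's body presses on something with over 40 N, if the wrist force passes 120 N, or if a joint passes its speed limit or range.

## Working session

There is one attempt and no reset: what is moved stays moved. The work goes in short steps, Python scripts to look and compute and a tool call to move; the robot and the scene stay as the last step left them, time stands still between calls to the robot, and variables do not carry over. Pictures are saved under pics/ and viewed, and the job is handed in when it is done.

Besides the shell and the picture viewer there is one more tool, called after ">>>" as a command line: name --pt "numbers of a row" for each row, then --argument value for the rest. play_rows: Moves the arm, as the interface text tells. Its arguments: {"type":"object","properties":{"commands":{"type":"array","items":{"type":"array","items":{"type":"number"}}},"grip_force":{"type":"number"}},"required":["commands"]}

```bash
mkdir -p pics; cat > h.py <<'E'
import numpy as np, cv2
from scipy.spatial.transform import Rotation as R
from cell import env
def cam(f):
    h=f["pixels"].shape[0]; fl=h/2/np.tan(np.radians(f["vfov"])/2)
    K=np.array([[fl,0,f["cx"]],[0,fl,f["cy"]],[0,0,1]]); return K,np.array(f["extrinsics"])
def proj(f,p):
    K,E=cam(f); p=np.atleast_2d(p); c=p@E[:3,:3].T+E[:3,3]; u=c@K.T; return u[:,:2]/u[:,2:]
def unproj(f,uv,z):
    K,E=cam(f); uv=np.atleast_2d(uv); d=np.c_[uv,np.ones(len(uv))]@np.linalg.inv(K).T@E[:3,:3]
    o=-E[:3,:3].T@E[:3,3]; return o+d*((z-o[2])/d[:,2])[:,None]
def save(f,n):
    cv2.imwrite("pics/"+n,cv2.cvtColor(f["pixels"],cv2.COLOR_RGB2BGR))
def st():
    s=env.get_state(); print("t",round(s["clock"],2),"pos",np.round(s["tool_pos"],4),"R",np.round(s["orientation"],3),"F",np.round(s["wrist_force"],2),"w",round(s["gripper_width"],4)); return s
E
python3 - <<'E'
from h import *
import pickle
s=st(); print(s)
for n in ["side","top","wrist"]:
    f=env.grab_frame(n); save(f,n+"0.png"); pickle.dump(f,open(n+"0.pkl","wb")); print(n,f["vfov"],f["cx"],f["cy"],np.round(f["extrinsics"],3).tolist())
print(env.nose_length)
E
```

```text
t 0.0 pos [0.2267 0.6353 0.2384] R [-5.360e-01 -3.095e+00  3.000e-03] F [ 0.88  0.12 -0.63] w 0.0855
{'clock': 0.0, 'q': array([-1.31180824,  0.57651984,  0.02484146,  1.43794049, -0.01499167,
        1.12899063, -0.05646279]), 'dq': array([-0.00047439, -0.00037093,  0.00112609, -0.001309  ,  0.00011071,
       -0.00072987,  0.00145737]), 'effort': array([-1.08079907e-04, -7.65776968e+01,  2.24994712e+00, -2.85974550e+01,
        1.51422608e-02,  1.27871582e-02, -3.37304618e-05]), 'tool_pos': array([0.22672075, 0.63530358, 0.23843937]), 'orientation': array([-5.35666184e-01, -3.09539133e+00,  2.61144754e-03]), 'wrist_force': array([ 0.87814522,  0.11528891, -0.62666751]), 'ft_torque': array([-0.04423965, -0.00962022,  0.01161247]), 'gripper_width': 0.08547333646950668}
side 50.63210173127517 254.91846935533445 186.93263068048486 [[0.871, -0.491, 0.013, -0.474], [-0.23, -0.43, -0.873, 0.197], [0.435, 0.757, -0.488, 0.973], [0.0, 0.0, 0.0, 1.0]]
top 42.97601651725791 252.10854775719946 190.05187486983715 [[-0.027, -1.0, -0.005, 0.032], [-0.98, 0.027, -0.197, 0.514], [0.197, -0.0, -0.98, 1.401], [0.0, 0.0, 0.0, 1.0]]
wrist 63.066800963950875 263.07871773684326 198.6355373522438 [[0.335, 0.942, -0.001, -0.676], [0.908, -0.323, 0.269, -0.036], [0.253, -0.091, -0.963, 0.378], [0.0, 0.0, 0.0, 1.0]]
0.008
```

View pics/top0.png

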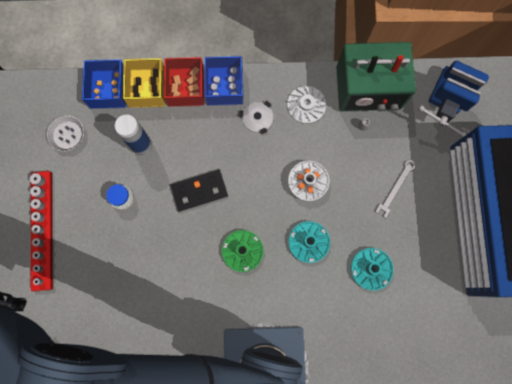

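View pics/side0.png

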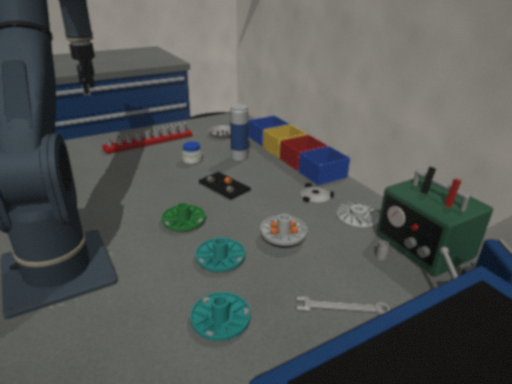

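View pics/wrist0.png

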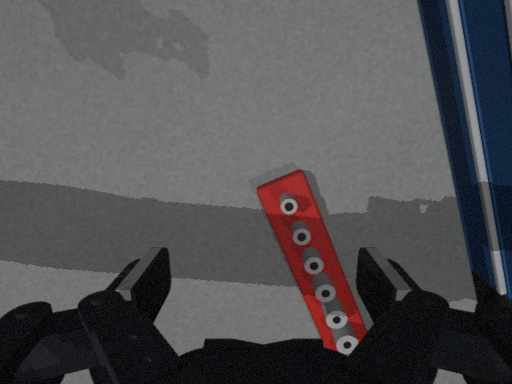

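The top view shows the loaded pulley at about (309,180), the tray at (198,190) with the orange roller at (197,184), and the grey rollers at (186,200) and (215,190). I'll zoom in to measure.

```bash
python3 - <<'E'
import cv2,pickle,numpy as np
from h import *
f=pickle.load(open("top0.pkl","rb"));im=cv2.cvtColor(f["pixels"],cv2.COLOR_RGB2BGR)
a=cv2.resize(im[160:220,160:240],None,fx=9,fy=9,interpolation=cv2.INTER_CUBIC)
b=cv2.resize(im[150:210,280:340],None,fx=9,fy=9,interpolation=cv2.INTER_CUBIC)
cv2.imwrite("pics/ta.png",a);cv2.imwrite("pics/tb.png",b)
hsv=cv2.cvtColor(im,cv2.COLOR_BGR2HSV)
m=((hsv[...,0]<18)&(hsv[...,1]>120)&(hsv[...,2]>120)).astype(np.uint8)
n,l,s,c=cv2.connectedComponentsWithStats(m)
for i in range(1,n):
    if s[i,4]>4 and c[i][1]>130: print(c[i],s[i,4],unproj(f,c[i],0.02 if c[i][0]<250 else 0.04))
# tray dark mask
m=(im[160:220,160:240].max(2)<60).astype(np.uint8)
n,l,s,c=cv2.connectedComponentsWithStats(m)
i=1+s[1:,4].argmax();print(s[i],c[i])
cn,_=cv2.findContours((l==i).astype(np.uint8),0,2); cn=cn[0]+[160,160]
r=cv2.minAreaRect(cn);print(r); bx=cv2.boxPoints(r);print(unproj(f,bx,0.012)); print(unproj(f,r[0],0.012))
print(unproj(f,[[309,180],[310,178]],0.034))
E
```

```text
[306.82352941 170.23529412] 17 [[ 0.57387586 -0.148455    0.04      ]]
[ 42.59188742 234.69205298] 1208 [[0.40234468 0.64938004 0.02      ]]
[316.6        174.13333333] 15 [[ 0.56096837 -0.1773506   0.04      ]]
[299.85185185 176.33333333] 27 [[ 0.55556286 -0.1265273   0.04      ]]
[196.57142857 183.77142857] 35 [[0.54557205 0.18750394 0.02      ]]
[ 32.  184.7] 10 [[0.55657577 0.69071819 0.02      ]]
[301.19354839 185.25806452] 31 [[ 0.52796426 -0.12929745  0.04      ]]
[309.82142857 189.35714286] 28 [[ 0.51469437 -0.1545759   0.04      ]]
[ 34.10344828 235.86206897] 29 [[0.39951938 0.67463505 0.02      ]]
[  11   10   56   41 1292] [38.17956656 30.05572755]
((198.32432556152344, 190.05404663085938), (27.938159942626953, 51.465030670166016), 72.89727020263672)
[[0.54803112 0.27118452 0.012     ]
 [0.59163019 0.11956705 0.012     ]
 [0.50705833 0.09557917 0.012     ]
 [0.46441554 0.24566631 0.012     ]]
[[0.52748954 0.18314533 0.012     ]]
[[ 0.54479671 -0.1542552   0.034     ]
 [ 0.55090641 -0.15758528  0.034     ]]
```

View pics/ta.png

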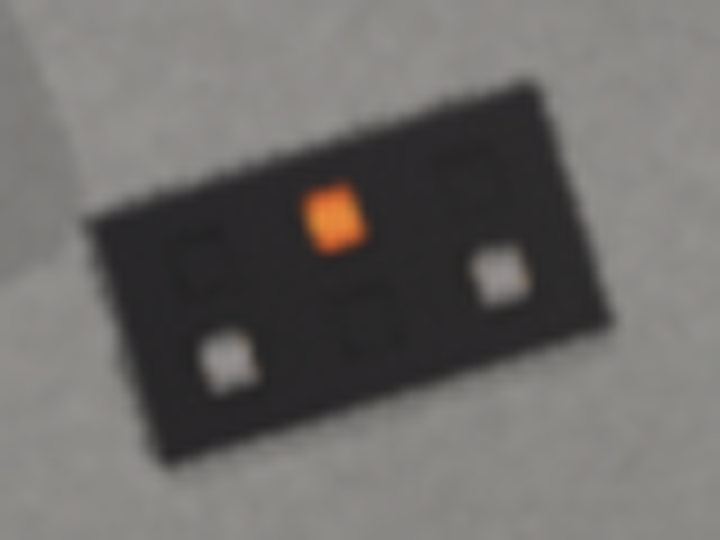

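View pics/tb.png

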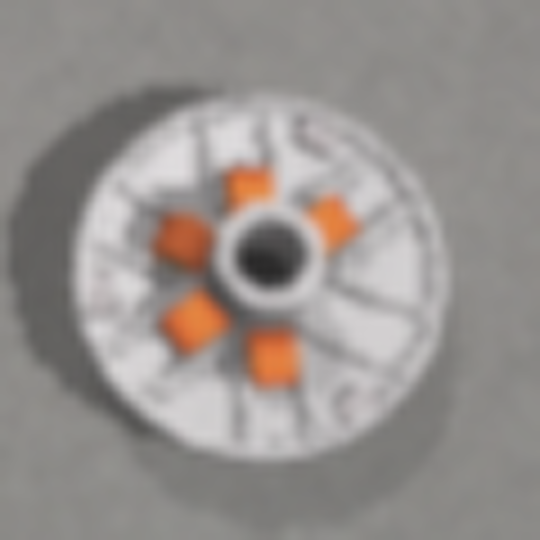

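```bash
cat >> h.py <<'E'
def plan(target,yaw,rows=8,rotfirst=0,vmax=45.0):
    """target TCP (m), yaw deg of tool y axis; print shift in current tool axes, turn (wz rad about tool z, tilt fix)"""
    s=env.get_state(); r=R.from_rotvec(s["orientation"]); p=np.array(s["tool_pos"])
    a=np.radians(yaw); y=np.array([np.cos(a),np.sin(a),0]); z=np.array([0,0,-1.]); x=np.cross(y,z)
    rt=R.from_matrix(np.c_[x,y,z]); dr=(r.inv()*rt).as_rotvec()
    d=r.inv().apply(np.array(target)-p)*1000
    print("shift mm (tool now)",np.round(d,1),"turn",np.round(dr,3),"shift in target axes",np.round(rt.inv().apply(np.array(target)-p)*1000,1), "cur yaw",round(np.degrees(np.arctan2(*r.as_matrix()[:2,1][::-1])),1))
    return d,dr
E
python3 - <<'E'
from h import *
import pickle
s=st()
f=pickle.load(open("wrist0.pkl","rb"));E=f["extrinsics"]
r=R.from_rotvec(s["orientation"]).as_matrix()
c=-E[:3,:3].T@E[:3,3]; print("cam",c,"in tool",r.T@(c-s["tool_pos"])); print("cam axes in tool\n",np.round(r.T@E[:3,:3].T,3))
plan([.5456,.1875,.15],106)
E
```

```text
t 0.15 pos [0.2268 0.6354 0.2386] R [-5.360e-01 -3.095e+00  2.000e-03] F [ 0.03  0.02 -0.13] w 0.0851
cam [0.16328675 0.65942673 0.37276743] in tool [ 0.06785477  0.00110001 -0.13413749]
cam axes in tool
 [[ 0.001 -0.963 -0.269]
 [ 1.     0.001  0.   ]
 [-0.    -0.269  0.963]]
shift mm (tool now) [-450.8 -314.6   89.1] turn [-0.001 -0.    -0.622] shift in target axes [-183.  -518.4   88.6] cur yaw 70.4
```

>>> play_rows --pt "-36 -25 0 0 0 0 85" --pt "-37 -26 0 0 0 0 85" --pt "-37 -26 0 0 0 0 85" --pt "-37 -26 0 0 0 0 85" --pt "-37 -26 0 0 0 0 85" --pt "-37 -26 0 0 0 0 85" --pt "-37 -26 0 0 0 0 85" --pt "-37 -26 0 0 0 0 85"

```text
clock: 0.95
tool_pos: [0.4359, 0.3375, 0.2348]
orientation: [-0.513, -3.094, 0.004]
wrist_force: [1.3, 1.2, -0.3]
gripper_width: 0.0852
```

```bash
python3 - <<'E'
from h import *
s=st(); plan([.5456,.1875,.15],106)
E
```

```text
t 0.95 pos [0.4359 0.3375 0.2348] R [-0.513 -3.094  0.004] F [ 1.28  1.22 -0.33] w 0.0852
shift mm (tool now) [-152.6 -106.3   84.4] turn [-0.002 -0.005 -0.608] shift in target axes [ -64.1 -174.4   84.8] cur yaw 71.2
```

>>> play_rows --pt "-5 -20 0 0 0 -0.14 85" --pt "-5 -20 0 0 0 -0.14 85" --pt "-5 -20 0 0 0 -0.14 85" --pt "-5 -20 5 0 0 -0.14 85" --pt "0 -30 10 0 0 -0.05 85" --pt "0 -30 10 0 0 0 85" --pt "0 0 0 0 0 0 85"

```text
clock: 1.65
tool_pos: [0.4668, 0.1848, 0.2088]
orientation: [0.461, -3.103, 0.008]
wrist_force: [-0.2, -0.3, 0.1]
gripper_width: 0.0849
```

```bash
python3 - <<'E'
from h import *
import pickle
s=st(); plan([.5456,.1875,.15],106)
f=env.grab_frame("wrist"); save(f,"w1.png"); pickle.dump((f,s),open("w1.pkl","wb"))
E
```

```text
t 1.65 pos [0.4668 0.1848 0.2088] R [ 0.461 -3.103  0.008] F [-0.18 -0.35  0.12] w 0.0849
shift mm (tool now) [-76.4 -20.1  58.5] turn [-0.004 -0.005  0.016] shift in target axes [-76.4 -19.1  58.8] cur yaw 106.9
```

View pics/w1.png

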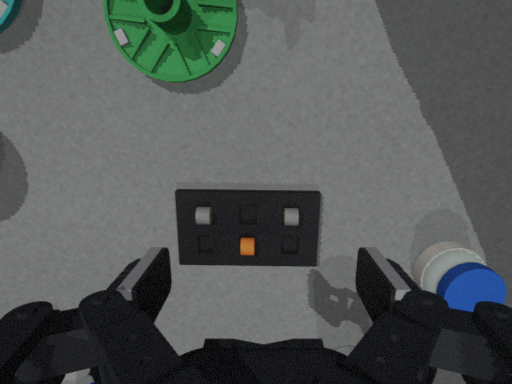

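```bash
cat >> h.py <<'E'
def orange(f,roi=None,smin=110,vmin=110):
    hsv=cv2.cvtColor(f["pixels"],cv2.COLOR_RGB2HSV)
    m=((hsv[...,0]<20)&(hsv[...,1]>smin)&(hsv[...,2]>vmin)).astype(np.uint8)
    if roi: k=np.zeros_like(m);k[roi[1]:roi[3],roi[0]:roi[2]]=1;m*=k
    n,l,s,c=cv2.connectedComponentsWithStats(m)
    return [(c[i],s[i]) for i in range(1,n) if s[i,4]>15],m
E
python3 - <<'E'
from h import *
import pickle
f,s=pickle.load(open("w1.pkl","rb"))
im=f["pixels"]
o,m=orange(f,(170,180,330,280)); 
for c,b in o: print(c,b,unproj(f,c,.019))
g=(im.max(2)<70).astype(np.uint8); g[:180]=0;g[275:]=0;g[:,:165]=0;g[:,330:]=0
g=cv2.morphologyEx(g,cv2.MORPH_OPEN,np.ones((9,9)))
n,l,t,c=cv2.connectedComponentsWithStats(g); i=1+t[1:,4].argmax()
cn,_=cv2.findContours((l==i).astype(np.uint8),0,2)
bx=cv2.approxPolyDP(cv2.convexHull(max(cn,key=cv2.contourArea)),8,True)[:,0]; print(bx)
w=unproj(f,bx,.012);print(w,np.linalg.norm(np.diff(w,axis=0),axis=1)); print(w.mean(0))
for k in range(len(w)):
    e=w[(k+1)%len(w)]-w[k]; print(np.degrees(np.arctan2(e[1],e[0])))
E
```

```text
[246.66810345 246.04741379] [240 238  14  17 232] [[0.54614114 0.1899079  0.019     ]]
[[176 190]
 [318 191]
 [316 265]
 [180 264]]
[[0.50833801 0.09825804 0.012     ]
 [0.46408584 0.24668055 0.012     ]
 [0.54846217 0.27426704 0.012     ]
 [0.59379225 0.12238183 0.012     ]] [0.15487898 0.0887715  0.15850531]
[0.52866957 0.18539686 0.012     ]
106.60194770526228
18.104936361001787
-73.38228574916116
-164.23559027646152
```

```bash
python3 - <<'E'
from h import *
plan([.546,.189,.06],106.6)
E
```

```text
shift mm (tool now) [-77.3 -21.1 149.1] turn [-0.003 -0.005  0.007] shift in target axes [-76.7 -20.9 149.4] cur yaw 107.0
```

>>> play_rows --pt "-19 -5 15 0 0 0 35" --pt "-20 -5 30 0 0 0 35" --pt "-19 -5 38 0 0 0 35" --pt "-19 -5 38 0 0 0 35" --pt "0 0 28 -0.003 -0.005 0.007 35" --pt "0 0 0 0 0 0 35"

```text
clock: 2.3
tool_pos: [0.5494, 0.199, 0.0577]
orientation: [-0.46, 3.1, 0.01]
wrist_force: [-0.9, -0.1, -0.2]
gripper_width: 0.0352
```

```bash
python3 - <<'E'
from h import *
import pickle
s=st(); plan([.546,.189,.0225],106.6)
f=env.grab_frame("wrist"); save(f,"w2.png"); pickle.dump((f,s),open("w2.pkl","wb"))
o,m=orange(f)
for c,b in o: print(c,b,unproj(f,c,.02))
# where tcp ray expected
print(proj(f,[[.546,.189,.026],list(s["tool_pos"])]))
E
```

```text
t 2.3 pos [0.5494 0.199  0.0577] R [-0.46  3.1   0.01] F [-0.85 -0.09 -0.24] w 0.0352
shift mm (tool now) [ 6.5 -8.8 35.1] turn [0.006 0.008 0.005] shift in target axes [ 6.1 -8.6 35.2] cur yaw 106.9
[247.80108108 220.4972973 ] [234 204  28  34 925] [[0.54618285 0.18991564 0.02      ]]
[[245.88542898 223.42507854]
 [261.10467608 259.51921698]]
```

View pics/w2.png

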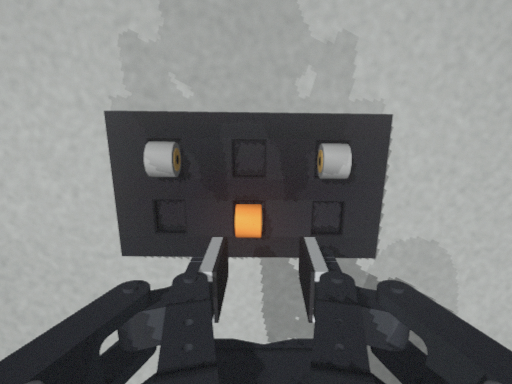

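>>> play_rows --pt "6 -9 0 0.006 0.008 0.005 35" --pt "0 0 0 0 0 0 35"

```text
clock: 2.55
tool_pos: [0.5476, 0.19, 0.0623]
orientation: [-0.455, 3.104, 0.001]
wrist_force: [-1.4, -0.3, -0.6]
gripper_width: 0.0352
```

```bash
python3 - <<'E'
from h import *
s=st(); plan([.546,.1895,.0225],106.6)
E
```

```text
t 2.55 pos [0.5476 0.19   0.0623] R [-4.550e-01  3.104e+00  1.000e-03] F [-1.35 -0.27 -0.58] w 0.0352
shift mm (tool now) [ 1.8  0.  39.8] turn [-0.     0.004  0.002] shift in target axes [ 1.7 -0.  39.8] cur yaw 106.7
```

>>> play_rows --pt "2 0 15 0 0.004 0.002 35" --pt "0 0 15 0 0 0 35" --pt "0 0 4 0 0 0 35" --pt "0 0 0 0 0 0 35"

```text
clock: 2.95
tool_pos: [0.5474, 0.1905, 0.031]
orientation: [-0.451, 3.102, 0.003]
wrist_force: [-0.7, 0.1, 0.5]
gripper_width: 0.0352
```

```bash
python3 - <<'E'
from h import *
import pickle
s=st(); plan([.546,.1895,.0225],106.6)
f=env.grab_frame("wrist"); save(f,"w3.png"); pickle.dump((f,s),open("w3.pkl","wb"))
E
```

```text
t 2.95 pos [0.5474 0.1905 0.031 ] R [-4.510e-01  3.102e+00  3.000e-03] F [-0.71  0.1   0.49] w 0.0352
shift mm (tool now) [ 1.7 -0.5  8.5] turn [ 0.001  0.008 -0.001] shift in target axes [ 1.6 -0.5  8.5] cur yaw 106.6
```

View pics/w3.png

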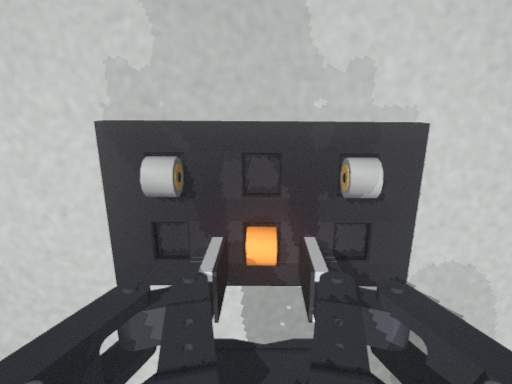

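>>> play_rows --pt "2 -0.5 4 0 0.006 0 35" --pt "0.5 0 4 0 0 0 35" --pt "0 0 0 0 0 0 35"

```text
clock: 3.3
tool_pos: [0.5457, 0.1895, 0.0238]
orientation: [-0.452, 3.106, 0.002]
wrist_force: [0.5, 0.1, 0.1]
gripper_width: 0.035
```

```bash
python3 - <<'E'
from h import *
import pickle
s=st(); plan([.546,.1895,.0225],106.6)
E
```

```text
t 3.3 pos [0.5457 0.1895 0.0238] R [-4.520e-01  3.106e+00  2.000e-03] F [0.48 0.12 0.15] w 0.035
shift mm (tool now) [-0.3 -0.1  1.3] turn [ 0.001  0.003 -0.001] shift in target axes [-0.3 -0.1  1.3] cur yaw 106.6
```

Close on the roller.

>>> play_rows --pt "0 0 1.2 0 0 0 20" --pt "0 0 0 0 0 0 12" --pt "0 0 0 0 0 0 10" --pt "0 0 0 0 0 0 10" --pt "0 0 0 0 0 0 10" --grip_force 30

```text
clock: 3.8
tool_pos: [0.5459, 0.1896, 0.0229]
orientation: [-0.452, 3.106, 0.002]
wrist_force: [0.2, 0.1, -0.3]
gripper_width: 0.0142
```

```bash
python3 - <<'E'
from h import *
import pickle
s=st(); 
f=env.grab_frame("wrist"); save(f,"w4.png"); pickle.dump((f,s),open("w4.pkl","wb"))
E
```

```text
t 3.8 pos [0.5459 0.1896 0.0229] R [-4.520e-01  3.106e+00  2.000e-03] F [ 0.16  0.06 -0.34] w 0.0142
```

View pics/w4.png

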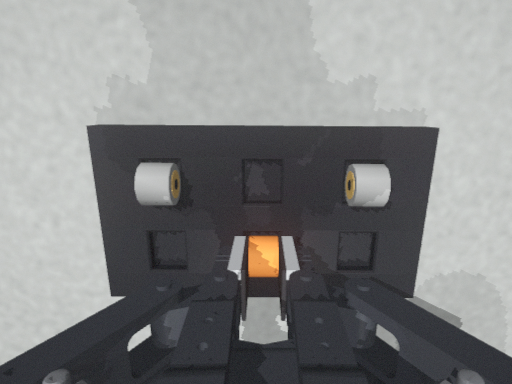

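```bash
cat >> h.py <<'E'
from scipy.optimize import least_squares
def fitpulley(pts,c0,y0):
    """pts: rollers xy (any order, five); radius 28 mm, phases y0+60k k=1..5"""
    pts=np.array(pts)[:,:2]
    def model(p): a=p[2]+np.radians(60*np.arange(1,6)); return np.c_[p[0]+p[3]*np.cos(a),p[1]+p[3]*np.sin(a)]
    def res(p):
        m=model(p); d=np.linalg.norm(m[:,None]-pts[None],axis=2)
        from scipy.optimize import linear_sum_assignment as L
        i,j=L(d); return (m[i]-pts[j]).ravel()
    r=least_squares(res,[*c0,np.radians(y0),.028]); return r.x,np.abs(r.fun).max()
E
python3 - <<'E'
from h import *
import pickle
f=pickle.load(open("top0.pkl","rb"))
for z in (.036,.04):
    P=[unproj(f,c,z)[0] for c,b in orange(f,(280,150,340,210),120,120)[0]] or 0
    o,m=orange(f,(280,150,340,210),110,90); P=[unproj(f,c,z)[0] for c,b in o]; print(len(P))
    if len(P)==5:
        x,e=fitpulley(P,(.546,-.155),-105); print(x[:2],np.degrees(x[2]),x[3],e)
E
```

```text
5
[ 0.54506243 -0.15312301] -114.66049927393794 0.029265209146684647 0.0014787723196825475
5
[ 0.54418498 -0.15264543] -114.66049928826808 0.029183863270756786 0.0014746619118042315
```

>>> play_rows --pt "0 0 -10 0 0 0 10" --pt "0 0 -30 0 0 0 10" --pt "0 0 -40 0 0 0 10" --pt "0 0 -40 0 0 0 10" --pt "0 0 -30 0 0 0 10"

```text
clock: 4.35
tool_pos: [0.5428, 0.1884, 0.1761]
orientation: [0.452, -3.104, 0.001]
wrist_force: [0.5, 0.2, -0.5]
gripper_width: 0.014
```

```bash
cat >> h.py <<'E'
def rows(target,yaw,n,claw,turnlim=.145,shown=8,sgn=None):
    s=env.get_state(); r=R.from_rotvec(s["orientation"]); p=np.array(s["tool_pos"])
    cy=np.arctan2(*r.as_matrix()[:2,1][::-1]); dy=np.radians(yaw)-cy
    dy=(dy+np.pi)%(2*np.pi)-np.pi
    if sgn and dy*sgn<0: dy+=sgn*2*np.pi
    out=[]
    for k in range(min(n,shown)):
        c=cy+dy*k/n; x=np.array([-np.sin(c),np.cos(c),0]);y=np.array([np.cos(c),np.sin(c),0])
        d=(np.array(target)-p)/n*1000
        out.append([int(round(x@d)),int(round(y@d)),int(round(-d[2])),0,0,round(-dy/n,2),claw])
    print("dist",np.linalg.norm(np.array(target)-p),"dyaw",np.degrees(dy),"q",np.round(s["q"],2)); print(out)
E
python3 - <<'E'
from h import *
s=st(); rows([.518,-.212,.17],-24.7,17,10,sgn=-1)
E
```

```text
t 4.35 pos [0.5428 0.1884 0.1761] R [ 4.520e-01 -3.104e+00  1.000e-03] F [ 0.54  0.18 -0.48] w 0.014
dist 0.40118928188953473 dyaw -131.27326048328484 q [-0.38  0.49 -0.06  1.79  0.03  0.87  1.41]
[[8, -22, 0, 0, 0, np.float64(0.13), 10], [5, -23, 0, 0, 0, np.float64(0.13), 10], [2, -24, 0, 0, 0, np.float64(0.13), 10], [-1, -24, 0, 0, 0, np.float64(0.13), 10], [-4, -23, 0, 0, 0, np.float64(0.13), 10], [-7, -22, 0, 0, 0, np.float64(0.13), 10], [-10, -21, 0, 0, 0, np.float64(0.13), 10], [-13, -20, 0, 0, 0, np.float64(0.13), 10]]
```

>>> play_rows --pt "8 -22 0 0 0 0.13 10" --pt "5 -23 0 0 0 0.13 10" --pt "2 -24 0 0 0 0.13 10" --pt "-1 -24 0 0 0 0.13 10" --pt "-4 -23 0 0 0 0.13 10" --pt "-7 -22 0 0 0 0.13 10" --pt "-10 -21 0 0 0 0.13 10" --pt "-13 -20 0 0 0 0.13 10"

```text
clock: 5.15
tool_pos: [0.5324, -0.0004, 0.1885]
orientation: [1.195, 2.898, 0.02]
wrist_force: [0.2, -0.5, -0.7]
gripper_width: 0.0137
```

```bash
python3 - <<'E'
from h import *
s=st(); rows([.518,-.212,.17],-24.7,9,10,sgn=-1,shown=9)
E
```

```text
t 5.15 pos [ 5.324e-01 -4.000e-04  1.885e-01] R [1.195 2.898 0.02 ] F [ 0.21 -0.47 -0.69] w 0.0137
dist 0.21286804148080019 dyaw -69.87063200326084 q [-0.25  0.43  0.25  1.9  -0.15  0.82  0.86]
[[-15, -18, 2, 0, 0, np.float64(0.14), 10], [-18, -16, 2, 0, 0, np.float64(0.14), 10], [-20, -13, 2, 0, 0, np.float64(0.14), 10], [-21, -10, 2, 0, 0, np.float64(0.14), 10], [-22, -7, 2, 0, 0, np.float64(0.14), 10], [-23, -4, 2, 0, 0, np.float64(0.14), 10], [-24, -1, 2, 0, 0, np.float64(0.14), 10], [-23, 2, 2, 0, 0, np.float64(0.14), 10], [-23, 5, 2, 0, 0, np.float64(0.14), 10]]
```

>>> play_rows --pt "-15 -18 2 0 0 0.14 10" --pt "-18 -16 2 0 0 0.14 10" --pt "-20 -13 2 0 0 0.14 10" --pt "-21 -10 2 0 0 0.14 10" --pt "-22 -7 2 0 0 0.14 10" --pt "-23 -4 2 0 0 0.14 10" --pt "-24 -1 2 0 0 0.14 10" --pt "-23 2 2 0 0 0.14 10"

```text
clock: 5.95
tool_pos: [0.5123, -0.1933, 0.1766]
orientation: [-2.597, -1.765, -0.039]
wrist_force: [0.6, 0.5, -0.4]
gripper_width: 0.014
```

```bash
python3 - <<'E'
from h import *
import pickle
s=st(); plan([.518,-.212,.17],-24.7)
f=env.grab_frame("wrist"); save(f,"w5.png"); pickle.dump((f,s),open("w5.pkl","wb"))
E
```

```text
t 5.95 pos [ 0.5123 -0.1933  0.1766] R [-2.597 -1.765 -0.039] F [ 0.6   0.48 -0.37] w 0.014
shift mm (tool now) [-15.4  12.1   6.4] turn [ 0.012 -0.022  0.054] shift in target axes [-14.6  13.    6.6] cur yaw -21.6
```

View pics/w5.png

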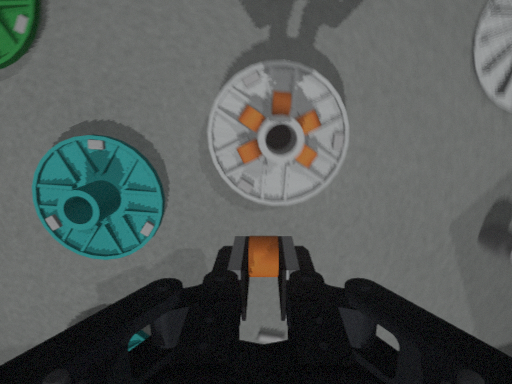

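>>> play_rows --pt "-8 6 3 0.012 -0.022 0.054 10" --pt "-8 6 3 0 0 0 10" --pt "0 0 0 0 0 0 10" --pt "0 0 0 0 0 0 10"

```text
clock: 6.4
tool_pos: [0.5154, -0.2184, 0.1722]
orientation: [2.655, 1.677, 0.001]
wrist_force: [0.8, 0.2, 0.0]
gripper_width: 0.0139
```

```bash
cat > meas.py <<'E'
from h import *
import pickle,sys
tag=sys.argv[1]
s=st(); f=env.grab_frame("wrist"); save(f,tag+".png"); pickle.dump((f,s),open(tag+".pkl","wb"))
c0=proj(f,[.545,-.153,.06])[0].astype(int)
roi=(max(0,c0[0]-90),max(0,c0[1]-90),c0[0]+90,c0[1]+90)
o,m=orange(f,roi,100,80)
o=[(c,b) for c,b in o if b[4]>60]; print([(np.round(c,1),b[4]) for c,b in o])
P=[unproj(f,c,.0385)[0] for c,b in o if c[1]<225]
if len(P)==5:
    x,e=fitpulley(P,(.546,-.155),-115); print("rollers fit",x[:2],np.degrees(x[2]),x[3],e)
im=cv2.cvtColor(f["pixels"],cv2.COLOR_RGB2BGR)
x0,y0,x1,y1=roi; cv2.imwrite("pics/"+tag+"z.png",cv2.resize(im[y0:y1,x0:x1],None,fx=3.3,fy=3.3,interpolation=cv2.INTER_CUBIC)); print("roi",roi)
E
python3 meas.py w6; python3 -c "
from h import *
plan([.527,-.191,.08],-24.7)"
```

```text
t 6.4 pos [ 0.5154 -0.2184  0.1722] R [2.655e+00 1.677e+00 1.000e-03] F [0.77 0.23 0.01] w 0.0139
[(array([259. ,  66.7]), np.int32(424)), (array([228.5,  86. ]), np.int32(412)), (array([289.7,  85.8]), np.int32(428)), (array([288.7, 121.9]), np.int32(401)), (array([229.8, 122.4]), np.int32(387))]
rollers fit [ 0.54499358 -0.14963985] -115.18624067807701 0.02847470760596847 0.00019748803557129158
roi (np.int64(170), np.int64(17), np.int64(350), np.int64(197))
shift mm (tool now) [29.9 -1.5 92.2] turn [ 0.002  0.    -0.013] shift in target axes [29.9 -0.9 92.3] cur yaw -25.5
```

View pics/w6z.png

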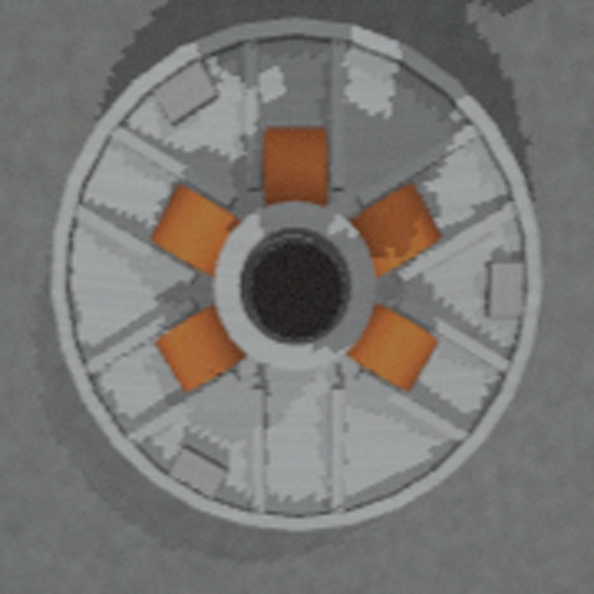

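```bash
python3 - <<'E'
from h import *
import pickle
f,s=pickle.load(open("w6.pkl","rb")); im=f["pixels"]
def model(p): # centre xy, yaw
    cx,cy,a=p
    t=np.linspace(0,2*np.pi,60,endpoint=False)
    def ring(r,z): return np.c_[cx+r*np.cos(t),cy+r*np.sin(t),np.full(60,z+.0155)]
    return ring
for p in [(.545,-.1496,-115.2)]:
    ring=model(p); v=cv2.cvtColor(im,cv2.COLOR_RGB2BGR)
    big=cv2.resize(v[0:210,155:365],None,fx=2.8,fy=2.8,interpolation=cv2.INTER_CUBIC)
    a=np.radians(p[2]); X=np.array([np.cos(a),np.sin(a)]);Y=np.array([-np.sin(a),np.cos(a)])
    def w(x,y,z): return [*(np.array(p[:2])+x*X+y*Y),z+.0155]
    def dr(pts,col):
        q=((proj(f,np.array(pts))-[155,0]+.5)*2.8-.5).round().astype(int); cv2.polylines(big,[q],len(pts)>8,col,1)
    dr(ring(.062,.009),(0,0,255)); dr(ring(.0585,.0185),(255,0,0)); dr(ring(.018,.052),(0,255,0)); dr(ring(.0125,.052),(0,255,255))
    for sy in (-1,1):
        dr([w(.03,sy*.009,.017),w(.058,sy*.009,.017)],(255,0,255)); dr([w(.03,sy*.012,.017),w(.058,sy*.012,.017)],(255,0,255))
    cv2.imwrite("pics/ov6.png",big)
# dark bore centroid
g=cv2.cvtColor(im,cv2.COLOR_RGB2GRAY); m=np.zeros_like(g); m[80:127,235:285]=(g[80:127,235:285]<60)
n,l,t,c=cv2.connectedComponentsWithStats(m); i=1+t[1:,4].argmax(); print(c[i],t[i],unproj(f,c[i],.0675))
# outer contour
E
```

```text
[259.31743666 104.40387481] [245  90  30  30 671] [[ 0.54501427 -0.15044668  0.0675    ]]
```

View pics/ov6.png

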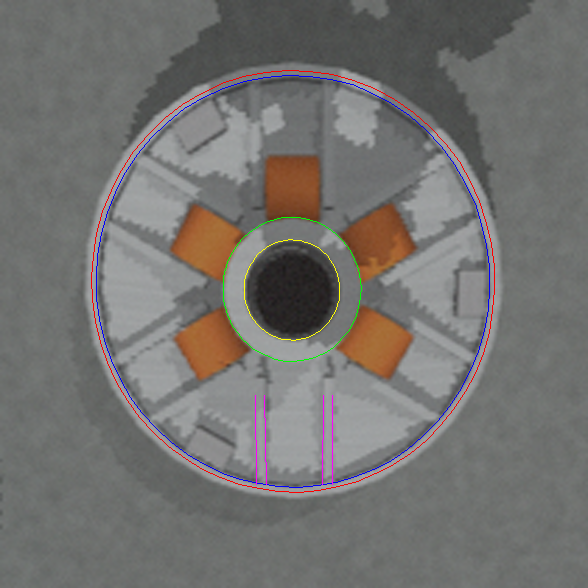

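```bash
python3 - <<'E'
from h import *
import pickle
for t in ("w4","w6"):
    f,s=pickle.load(open(t+".pkl","rb"))
    r=R.from_rotvec(s["orientation"]); c=np.array(s["tool_pos"])+r.apply([0,0,.0069])
    o,m=orange(f,(230,220,300,300),100,80)
    for cc,b in o: print(t,cc,b)
    # predicted outline of cylinder
    th=np.linspace(0,2*np.pi,40)
    pts=np.array([[.01*np.cos(a),y,.0069+.01*np.sin(a)] for a in th for y in (-.0075,.0075)])
    q=proj(f,np.array(s["tool_pos"])+r.apply(pts)); print("pred bbox",q.min(0),q.max(0))
    v=cv2.cvtColor(f["pixels"],cv2.COLOR_RGB2BGR)[220:300,220:310]
    cv2.imwrite("pics/%sr.png"%t,cv2.resize(v,None,fx=6,fy=6,interpolation=cv2.INTER_CUBIC))
E
```

```text
w4 [262.96886864 256.0015186 ] [ 248  235   31   43 1317]
pred bbox [244.8300712 232.582848 ] [277.4263725  273.87720971]
w6 [262.92968111 256.47506132] [ 248  236   31   41 1223]
pred bbox [246.6704919  236.43842002] [279.1610941  277.68359183]
```

View pics/w6r.png

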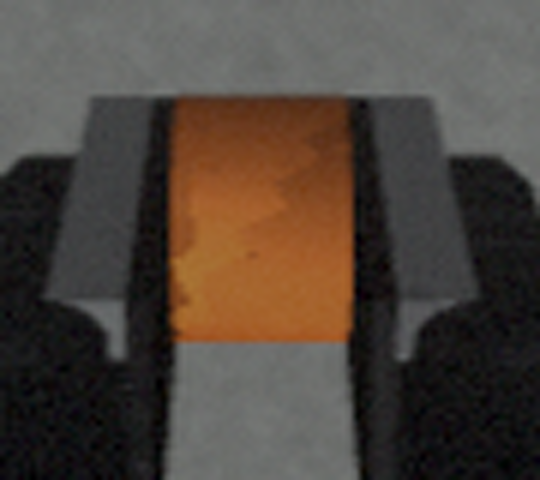

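```bash
python3 -c "
from h import *
st();plan([.5271,-.188,.085],-25.2)"
```

```text
t 6.45 pos [ 0.5153 -0.2185  0.1723] R [2.655e+00 1.676e+00 1.000e-03] F [-0.86  0.24 -0.13] w 0.0137
shift mm (tool now) [32.6 -2.7 87.2] turn [ 0.002  0.    -0.004] shift in target axes [32.6 -2.3 87.3] cur yaw -25.5
```

>>> play_rows --pt "11 -1 20 0 0 0 10" --pt "11 -1 25 0 0 0 10" --pt "10 -0.5 25 0 0 -0.004 10" --pt "0 0 15 0 0 0 10" --pt "0 0 0 0 0 0 10" --pt "0 0 0 0 0 0 10"

```text
clock: 7.05
tool_pos: [0.5286, -0.1842, 0.0871]
orientation: [2.644, 1.693, 0.011]
wrist_force: [1.4, 0.1, -0.1]
gripper_width: 0.014
```

```bash
python3 meas.py w7; python3 -c "
from h import *
st();plan([.5271,-.188,.085],-25.2)"
```

```text
t 7.05 pos [ 0.5286 -0.1842  0.0871] R [2.644 1.693 0.011] F [ 1.36  0.13 -0.15] w 0.014
[(array([263.9, 116.8]), np.int32(919)), (array([222. , 142.1]), np.int32(909)), (array([305.1, 142.7]), np.int32(895)), (array([220.3, 190.1]), np.int32(581)), (array([306.3, 190.5]), np.int32(561)), (array([263. , 252.3]), np.int32(937))]
rollers fit [ 0.5449911  -0.15004277] -115.07237147250765 0.028712101805711834 0.0009879362829516847
roi (np.int64(176), np.int64(88), np.int64(356), np.int64(268))
t 7.1 pos [ 0.5286 -0.1843  0.0873] R [2.644 1.693 0.011] F [-0.06 -0.53 -0.08] w 0.0139
shift mm (tool now) [-4.   0.1  2.2] turn [ 0.006 -0.005  0.008] shift in target axes [-4.   0.2  2.3] cur yaw -24.7
```

View pics/w7.png

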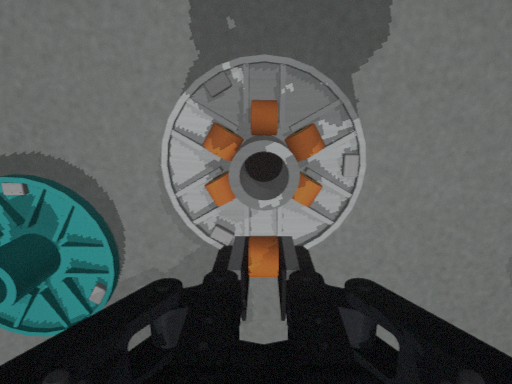

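>>> play_rows --pt "-4 0 2 0.006 -0.005 0.008 10" --pt "0 0 8 0 0 0 10" --pt "0 0 10 0 0 0 10" --pt "0 0 4 0 0 0 10" --pt "0 0 0 0 0 0 10" --pt "0 0 0 0 0 0 10"

```text
clock: 7.7
tool_pos: [0.5278, -0.1892, 0.0635]
orientation: [2.651, 1.681, 0.003]
wrist_force: [-0.1, -0.2, -0.3]
gripper_width: 0.0139
```

```bash
python3 meas.py w8; python3 -c "
from h import *
st();plan([.5271,-.188,.0435],-25.1)"
```

```text
t 7.7 pos [ 0.5278 -0.1892  0.0635] R [2.651 1.681 0.003] F [-0.1  -0.23 -0.27] w 0.0139
[(array([260.2, 107.1]), np.int32(1218)), (array([212.2, 136.1]), np.int32(1189)), (array([308.3, 136.3]), np.int32(1195)), (array([310. , 191.7]), np.int32(726)), (array([210.5, 192.3]), np.int32(695)), (array([263. , 252.3]), np.int32(937))]
rollers fit [ 0.54483954 -0.15009942] -115.16783171783662 0.028821665405563572 0.0011055058973278298
roi (np.int64(173), np.int64(88), np.int64(353), np.int64(268))
t 7.75 pos [ 0.5278 -0.1893  0.0636] R [2.651 1.681 0.003] F [0.76 0.18 0.49] w 0.0142
shift mm (tool now) [ 0.8 -1.2 20. ] turn [ 0.003 -0.    -0.003] shift in target axes [ 0.9 -1.2 20.1] cur yaw -25.3
```

View pics/w8.png

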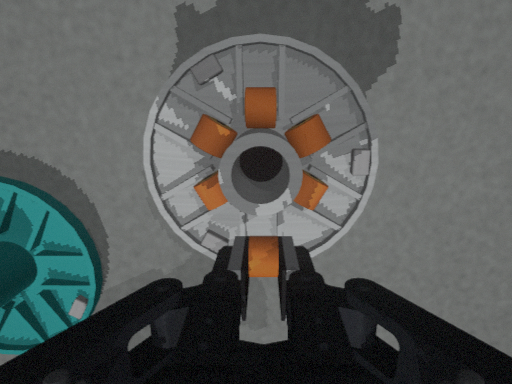

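>>> play_rows --pt "1 -1.2 3 0.003 0 -0.003 10" --pt "0 0 5 0 0 0 10" --pt "0 0 0 0 0 0 10"

```text
clock: 8.05
tool_pos: [0.5273, -0.1877, 0.0553]
orientation: [2.65, 1.687, 0.001]
wrist_force: [0.4, -0.1, 0.3]
gripper_width: 0.0138
```

```bash
python3 meas.py w9; python3 -c "
from h import *
st();plan([.5271,-.188,.0435],-25.1)"
```

```text
t 8.05 pos [ 0.5273 -0.1877  0.0553] R [2.650e+00 1.687e+00 1.000e-03] F [ 0.4  -0.15  0.3 ] w 0.0138
[(array([263. , 112.5]), np.int32(1184)), (array([212.5, 140.1]), np.int32(1319)), (array([313.2, 140.4]), np.int32(1321)), (array([315.3, 198.5]), np.int32(747)), (array([210.2, 198.6]), np.int32(739)), (array([263. , 255.7]), np.int32(1149))]
rollers fit [ 0.54475409 -0.15034481] -115.1175837353919 0.028685581305155576 0.001454565049241685
roi (np.int64(176), np.int64(95), np.int64(356), np.int64(275))
t 8.1 pos [ 0.5275 -0.1878  0.0555] R [2.650e+00 1.686e+00 1.000e-03] F [-0.9   0.54 -0.09] w 0.0138
shift mm (tool now) [-0.4 -0.3 12. ] turn [ 0.001 -0.     0.001] shift in target axes [-0.4 -0.2 12. ] cur yaw -25.1
```

View pics/w9.png

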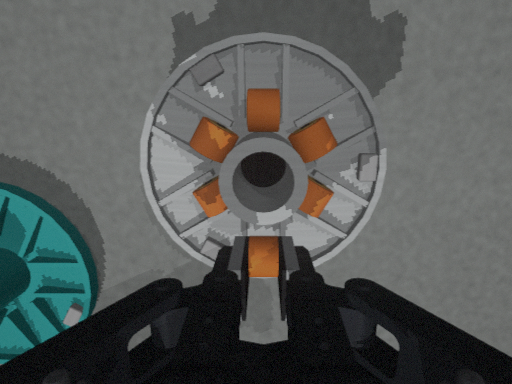

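>>> play_rows --pt "-0.3 0 4 0 0 0 10" --pt "0 0 4 0 0 0 10" --pt "0 0 2 0 0 0 10" --pt "0 0 0 0 0 0 10" --pt "0 0 0 0 0 0 10"

```text
clock: 8.6
tool_pos: [0.5273, -0.1881, 0.0446]
orientation: [2.65, 1.686, 0.001]
wrist_force: [0.9, -0.1, -0.2]
gripper_width: 0.0142
```

```bash
python3 meas.py w10; python3 -c "
from h import *
st();plan([.5271,-.188,.0435],-25.1)"
```

```text
t 8.6 pos [ 0.5273 -0.1881  0.0446] R [2.650e+00 1.686e+00 1.000e-03] F [ 0.88 -0.15 -0.25] w 0.0142
[(array([262.5, 115.2]), np.int32(1121)), (array([208.4, 141.2]), np.int32(1529)), (array([316.6, 141.7]), np.int32(1528)), (array([205.5, 204.1]), np.int32(804)), (array([319.1, 204.1]), np.int32(815)), (array([263. , 256.3]), np.int32(1233))]
rollers fit [ 0.54462732 -0.1506391 ] -115.15273989577058 0.02854628173329887 0.0020426634519556813
roi (np.int64(175), np.int64(100), np.int64(355), np.int64(280))
t 8.65 pos [ 0.5274 -0.1882  0.0446] R [2.650e+00 1.686e+00 1.000e-03] F [-0.11  0.62 -0.13] w 0.0138
shift mm (tool now) [ 0.  -0.3  1.1] turn [ 0.001 -0.     0.001] shift in target axes [ 0.  -0.3  1.1] cur yaw -25.1
```

View pics/w10.png

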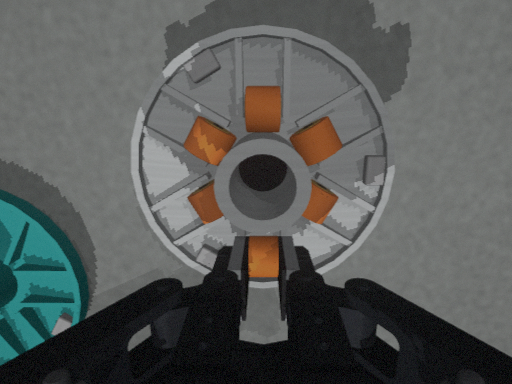

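>>> play_rows --pt "0 -0.2 1 0 0 0 10" --pt "0 0 0 0 0 0 10" --pt "0 0 0 0 0 0 10"

```text
clock: 8.95
tool_pos: [0.5273, -0.1881, 0.0438]
orientation: [2.65, 1.686, 0.002]
wrist_force: [0.8, 0.6, 0.7]
gripper_width: 0.0141
```

>>> play_rows --pt "0 0 0 0 0 0 17" --pt "0 0 0 0 0 0 20" --pt "0 0 0 0 0 0 24" --pt "0 0 0 0 0 0 24" --pt "0 0 0 0 0 0 24" --pt "0 0 0 0 0 0 24" --pt "0 0 0 0 0 0 24" --pt "0 0 0 0 0 0 24"

```text
clock: 9.75
tool_pos: [0.5275, -0.1881, 0.044]
orientation: [2.649, 1.686, 0.002]
wrist_force: [0.4, -0.0, 0.4]
gripper_width: 0.0241
```

```bash
python3 meas.py w11; python3 -c "
from h import *
st()"
```

```text
t 9.75 pos [ 0.5275 -0.1881  0.044 ] R [2.649e+00 1.686e+00 2.000e-03] F [ 0.42 -0.01  0.38] w 0.0241
[(array([262.4, 115.1]), np.int32(1124)), (array([207.9, 141.5]), np.int32(1550)), (array([316.5, 141.8]), np.int32(1543)), (array([205. , 204.6]), np.int32(813)), (array([319.2, 204.4]), np.int32(823)), (array([262.6, 240.1]), np.int32(457))]
rollers fit [ 0.54463694 -0.1506142 ] -115.11332938361728 0.028565752700670875 0.0020367231835234506
roi (np.int64(175), np.int64(100), np.int64(355), np.int64(280))
t 9.8 pos [ 0.5275 -0.1882  0.044 ] R [2.649e+00 1.686e+00 2.000e-03] F [ 0.35 -0.24 -1.  ] w 0.0241
```

View pics/w11.png

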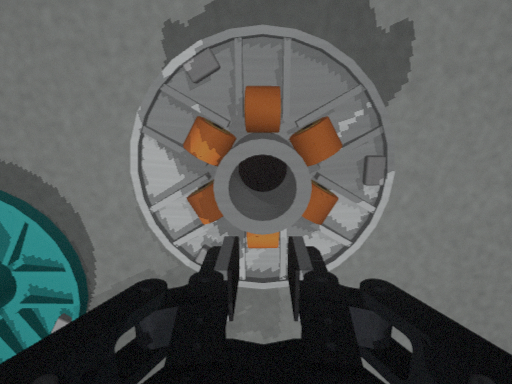

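>>> play_rows --pt "0 0 -10 0 0 0 24" --pt "0 0 -25 0 0 0 24" --pt "0 0 -30 0 0 0 40" --pt "0 0 -30 0 0 0 60" --pt "-10 0 -20 0 0 0 65" --pt "-10 0 0 0 0 0 65" --pt "0 0 0 0 0 0 65" --pt "0 0 0 0 0 0 65"

```text
clock: 10.6
tool_pos: [0.5177, -0.2068, 0.1664]
orientation: [2.651, 1.685, 0.001]
wrist_force: [-0.0, -0.0, -0.8]
gripper_width: 0.065
```

```bash
python3 meas.py w12; python3 -c "
from h import *
st();plan([.545,-.150,.12],-25.1)"
```

```text
t 10.6 pos [ 0.5177 -0.2068  0.1664] R [2.651e+00 1.685e+00 1.000e-03] F [-0.01 -0.   -0.81] w 0.065
[(array([263.5,  82. ]), np.int32(476)), (array([232.9, 100.8]), np.int32(440)), (array([294.2, 100.9]), np.int32(435)), (array([233.3, 137. ]), np.int32(381)), (array([293.6, 137.1]), np.int32(378)), (array([263.7, 154.6]), np.int32(349))]
roi (np.int64(175), np.int64(33), np.int64(355), np.int64(213))
t 10.65 pos [ 0.5175 -0.2068  0.1661] R [2.651e+00 1.685e+00 1.000e-03] F [-0.6  -0.14 -0.4 ] w 0.0652
shift mm (tool now) [63.1  0.7 46.1] turn [ 0.001 -0.    -0.   ] shift in target axes [63.1  0.8 46.1] cur yaw -25.1
```

View pics/w12z.png

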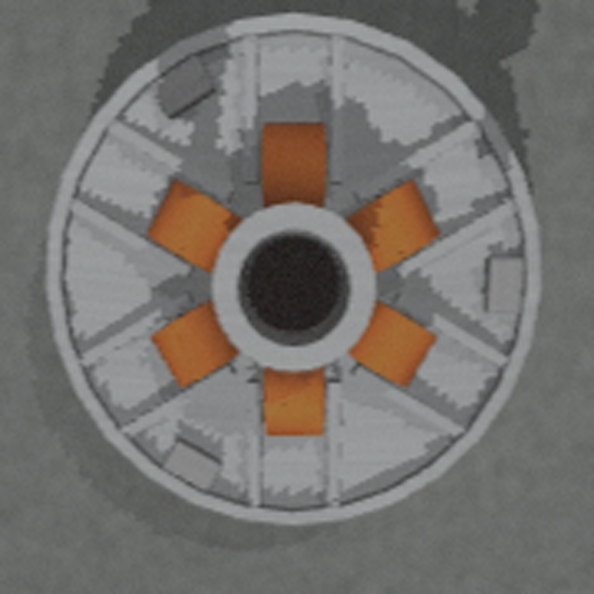

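>>> play_rows --pt "20 0 0 0 0 0 65" --pt "22 0.5 10 0 0 0 65" --pt "16 0.5 18 0 0 0 65" --pt "4 0 17 0 0 0 65" --pt "0 0 0 0 0 0 65" --pt "0 0 0 0 0 0 65"

```text
clock: 11.25
tool_pos: [0.5452, -0.1436, 0.1136]
orientation: [-2.644, -1.686, 0.007]
wrist_force: [0.1, -1.3, 0.6]
gripper_width: 0.0648
```

```bash
python3 meas.py w13; python3 - <<'E'
from h import *
import pickle
st();plan([.545,-.1501,.08],-25.1)
for t in("w12","w13"):
    f,s=pickle.load(open(t+".pkl","rb"));g=cv2.cvtColor(f["pixels"],cv2.COLOR_RGB2GRAY)
    c0=proj(f,[.545,-.150,.0675])[0].astype(int); k=28
    m=np.zeros_like(g); m[c0[1]-k:c0[1]+k,c0[0]-k:c0[0]+k]=(g[c0[1]-k:c0[1]+k,c0[0]-k:c0[0]+k]<60)
    n,l,q,c=cv2.connectedComponentsWithStats(m); i=1+q[1:,4].argmax(); print(c[i],q[i],unproj(f,c[i],.0675))
E
```

```text
t 11.25 pos [ 0.5452 -0.1436  0.1136] R [-2.644 -1.686  0.007] F [ 0.11 -1.33  0.63] w 0.0648
[(array([267.6, 181.2]), np.int32(602)), (array([232.5, 201.3]), np.int32(630)), (array([302.5, 202.2]), np.int32(618)), (array([231.1, 239.6]), np.int32(379)), (array([303.2, 239.1]), np.int32(385)), (array([267.2, 264.9]), np.int32(101))]
roi (np.int64(179), np.int64(146), np.int64(359), np.int64(326))
t 11.3 pos [ 0.5451 -0.1435  0.1136] R [-2.644 -1.686  0.007] F [-0.14  0.05  0.67] w 0.0648
shift mm (tool now) [-6.   2.9 33.6] turn [-0.007  0.001  0.003] shift in target axes [-6.   2.7 33.6] cur yaw -24.9
[263.3125     118.53488372] [248 104  32  30 688] [[ 0.54530556 -0.14877499  0.0675    ]]
[267.31718062 224.22907489] [255 219  26  13 227] [[ 0.54848246 -0.14217589  0.0675    ]]
```

View pics/w13.png

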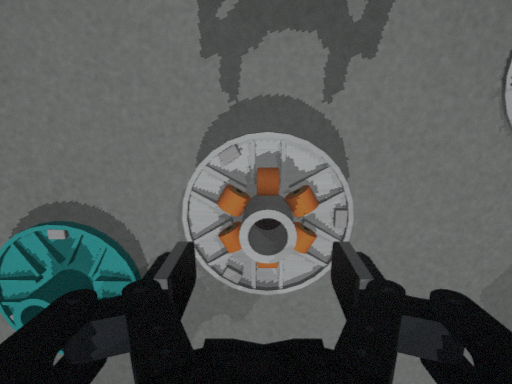

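>>> play_rows --pt "-6 3 0 -0.007 0.001 0.003 65" --pt "0 0 10 0 0 0 65" --pt "0 0 10 0 0 0 65" --pt "0 0 0 0 0 0 65" --pt "0 0 0 0 0 0 65"

```text
clock: 11.8
tool_pos: [0.5455, -0.1527, 0.0933]
orientation: [2.652, 1.68, 0.003]
wrist_force: [-0.2, 0.1, -0.1]
gripper_width: 0.065
```

```bash
python3 meas.py w14; python3 - <<'E'
from h import *
st();plan([.545,-.1501,.054],-25.1)
E
```

```text
t 11.8 pos [ 0.5455 -0.1527  0.0933] R [2.652 1.68  0.003] F [-0.21  0.11 -0.14] w 0.065
[(array([260., 175.]), np.int32(758)), (array([221.5, 198.2]), np.int32(783)), (array([299. , 198.2]), np.int32(758)), (array([300. , 239.4]), np.int32(478)), (array([219.7, 240.9]), np.int32(428)), (array([260.7, 268.8]), np.int32(116))]
roi (np.int64(172), np.int64(146), np.int64(352), np.int64(326))
t 11.85 pos [ 0.5454 -0.1527  0.0933] R [2.652 1.68  0.003] F [-0.34  0.35  0.02] w 0.0649
shift mm (tool now) [ 2.1 -1.6 39.3] turn [ 0.003 -0.    -0.003] shift in target axes [ 2.1 -1.5 39.3] cur yaw -25.3
```

View pics/w14.png

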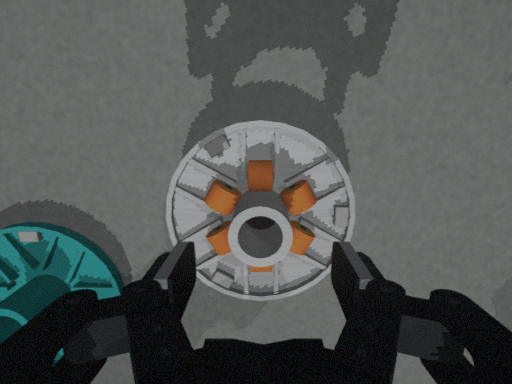

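>>> play_rows --pt "2 -1.5 3 0.003 0 -0.003 65" --pt "0 0 9 0 0 0 65" --pt "0 0 9 0 0 0 65" --pt "0 0 4 0 0 0 65" --pt "0 0 0 0 0 0 65"

```text
clock: 12.35
tool_pos: [0.5451, -0.1497, 0.0663]
orientation: [-2.65, -1.686, -0.001]
wrist_force: [0.2, -0.8, -0.0]
gripper_width: 0.0652
```

```bash
python3 meas.py w15; python3 - <<'E'
from h import *
st();plan([.545,-.1501,.054],-25.1)
E
```

```text
t 12.35 pos [ 0.5451 -0.1497  0.0663] R [-2.650e+00 -1.686e+00 -1.000e-03] F [ 0.18 -0.81 -0.04] w 0.0652
[(array([263.1, 190. ]), np.int32(993)), (array([218.8, 215.7]), np.int32(1048)), (array([307.6, 216.1]), np.int32(1027)), (array([216.7, 262.8]), np.int32(552)), (array([309. , 262.4]), np.int32(560))]
roi (np.int64(175), np.int64(173), np.int64(355), np.int64(353))
t 12.4 pos [ 0.5451 -0.1497  0.0665] R [-2.650e+00 -1.686e+00 -1.000e-03] F [ 0.91 -0.21 -0.12] w 0.0651
shift mm (tool now) [-0.4  0.1 12.5] turn [-0.    -0.001  0.001] shift in target axes [-0.4  0.1 12.5] cur yaw -25.1
```

View pics/w15.png

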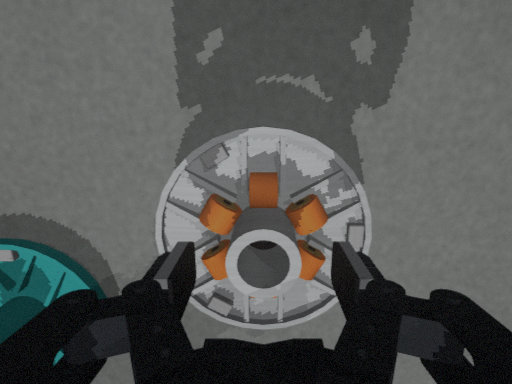

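>>> play_rows --pt "-0.3 0 5 0 0 0 60" --pt "0 0 5 0 0 0 52" --pt "0 0 2 0 0 0 46" --pt "0 0 0 0 0 0 42" --pt "0 0 0 0 0 0 40" --grip_force 60

```text
clock: 12.9
tool_pos: [0.5452, -0.1502, 0.0537]
orientation: [-2.651, -1.686, -0.001]
wrist_force: [-1.2, -0.2, -0.7]
gripper_width: 0.0403
```

```bash
python3 meas.py w16; python3 - <<'E'
from h import *
st();plan([.545,-.1501,.054],-25.1)
f=env.grab_frame("side");save(f,"s16.png")
E
```

```text
t 12.9 pos [ 0.5452 -0.1502  0.0537] R [-2.651e+00 -1.686e+00 -1.000e-03] F [-1.21 -0.23 -0.66] w 0.0403
[(array([262.2, 198.8]), np.int32(947)), (array([214.6, 221.6]), np.int32(1149)), (array([310.2, 222.1]), np.int32(1140))]
roi (np.int64(175), np.int64(184), np.int64(355), np.int64(364))
t 12.95 pos [ 0.5452 -0.1503  0.0538] R [-2.651e+00 -1.686e+00 -1.000e-03] F [0.17 0.5  0.56] w 0.0401
shift mm (tool now) [ 0.  -0.3 -0.2] turn [ 0.    -0.001  0.   ] shift in target axes [ 0.  -0.3 -0.2] cur yaw -25.1
```

View pics/w16.png

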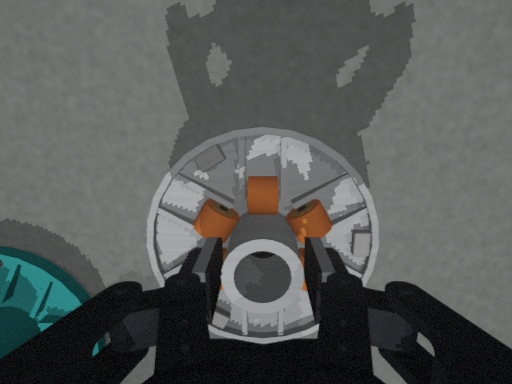

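>>> play_rows --pt "0 -0.2 0 0 0 0 37" --pt "0 0 0 0 0 0 34" --pt "0 0 0 0 0 0 30" --pt "0 0 0 0 0 0 30" --pt "0 0 0 0 0 0 30" --pt "0 0 0 0 0 0 30" --grip_force 60

```text
clock: 13.6
tool_pos: [0.5451, -0.1501, 0.0544]
orientation: [2.651, 1.686, 0.002]
wrist_force: [-0.0, -0.4, 1.1]
gripper_width: 0.034
```

>>> play_rows --pt "0 0 0 0 0 0 30" --pt "0 0 0 0 0 0 30" --pt "0 0 -2 0 0 0 30" --pt "0 0 -2 0 0 0 30" --pt "0 0 -2 0 0 0 30" --pt "0 0 -2 0 0 0 30" --pt "0 0 0 0 0 0 30" --grip_force 80

```text
clock: 14.3
tool_pos: [0.5442, -0.1495, 0.0619]
orientation: [-2.649, -1.686, 0.001]
wrist_force: [-0.6, 0.4, -4.3]
gripper_width: 0.0335
```

```bash
python3 meas.py w17; python3 - <<'E'
from h import *
st();plan([.545,-.1501,.154],-25.1)
f=env.grab_frame("side");save(f,"s17.png")
E
```

```text
t 14.3 pos [ 0.5442 -0.1495  0.0619] R [-2.649e+00 -1.686e+00  1.000e-03] F [-0.61  0.38 -4.33] w 0.0335
[(array([263. , 194.5]), np.int32(1154)), (array([215.2, 221.1]), np.int32(1132)), (array([311. , 221.4]), np.int32(1114))]
roi (np.int64(177), np.int64(176), np.int64(357), np.int64(356))
t 14.35 pos [ 0.5441 -0.1495  0.0618] R [-2.649e+00 -1.686e+00  1.000e-03] F [-0.29 -0.1  -4.97] w 0.0339
shift mm (tool now) [ -0.1   0.9 -92.2] turn [-0.002 -0.     0.001] shift in target axes [ -0.1   1.  -92.2] cur yaw -25.1
```

View pics/w17.png

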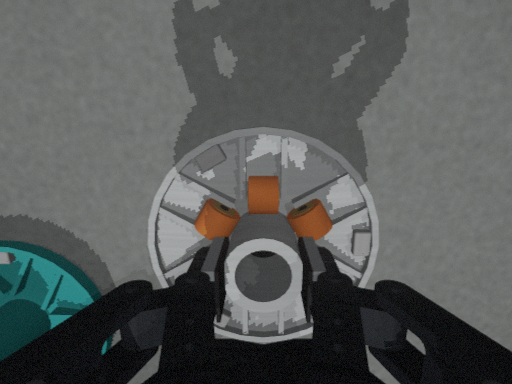

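View pics/s17.png

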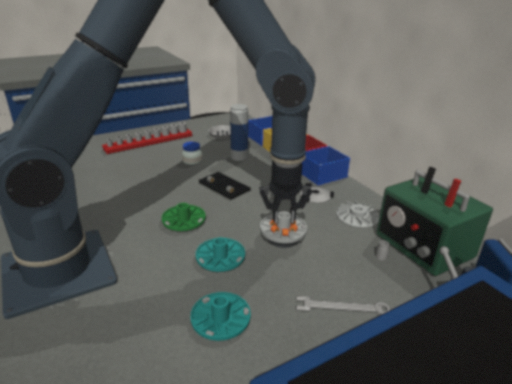

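>>> play_rows --pt "0 0 -3 0 0 0 30" --pt "0 0 -5 0 0 0 30" --pt "0 0 -7 0 0 0 30" --pt "0 0 -8 0 0 0 30" --pt "0 0 -8 0 0 0 30" --pt "0 0 -8 0 0 0 30" --pt "0 0 -5 0 0 0 30" --pt "0 0 -3 0 0 0 30"

```text
clock: 15.2
tool_pos: [0.5441, -0.1497, 0.1133]
orientation: [-2.649, -1.686, 0.0]
wrist_force: [-0.9, 1.4, -4.2]
gripper_width: 0.0336
```

```bash
python3 - <<'E'
from h import *
st();plan([.545,-.1501,.154],-25.1)
E
```

```text
t 15.2 pos [ 0.5441 -0.1497  0.1133] R [-2.649 -1.686  0.   ] F [-0.91  1.37 -4.24] w 0.0336
shift mm (tool now) [  0.    0.9 -40.7] turn [-0.001 -0.001  0.001] shift in target axes [ -0.    1.  -40.7] cur yaw -25.1
```

>>> play_rows --pt "0 0 -4 0 0 0 30" --pt "0 0 -7 0 0 0 30" --pt "0 0 -8 0 0 0 30" --pt "0 0 -8 0 0 0 30" --pt "0 0 -6 0 0 0 30" --pt "0 0 -4 0 0 0 30" --pt "0 0 -2 0 0 0 30" --pt "0 0 0 0 0 0 30"

```text
clock: 16.0
tool_pos: [0.544, -0.1497, 0.1562]
orientation: [-2.65, -1.686, -0.0]
wrist_force: [0.0, -0.6, -4.3]
gripper_width: 0.0338
```

>>> play_rows --pt "0 0 0 0 0 0 30" --pt "0 0 0 0 0 0 30" --pt "0 0 0 0 0 0 30" --pt "0 0 0 0 0 0 30" --pt "0 0 0 0 0 0 30" --pt "0 0 0 0 0 0 30" --pt "0 0 0 0 0 0 30" --pt "0 0 0 0 0 0 30"

```text
clock: 16.8
tool_pos: [0.5435, -0.1495, 0.1551]
orientation: [-2.648, -1.685, 0.002]
wrist_force: [0.0, 0.3, -4.2]
gripper_width: 0.0337
```

>>> play_rows --pt "0 0 0 0 0 0 30" --pt "0 0 0 0 0 0 30" --pt "0 0 0 0 0 0 30" --pt "0 0 0 0 0 0 30" --pt "0 0 0 0 0 0 30" --pt "0 0 0 0 0 0 30" --pt "0 0 0 0 0 0 30" --pt "0 0 0 0 0 0 30"

```text
clock: 17.6
tool_pos: [0.5435, -0.1495, 0.1551]
orientation: [-2.648, -1.685, 0.002]
wrist_force: [0.4, 0.2, -4.4]
gripper_width: 0.0333
```

```bash
python3 meas.py w18; python3 - <<'E'
from h import *
s=st(); print(np.abs(s["dq"]).max())
f=env.grab_frame("side");save(f,"s18.png")
im=cv2.cvtColor(f["pixels"],cv2.COLOR_RGB2BGR)
c=proj(f,[.545,-.15,.13])[0].astype(int); print(c)
cv2.imwrite("pics/s18z.png",cv2.resize(im[c[1]-60:c[1]+70,c[0]-70:c[0]+70],None,fx=4,fy=4,interpolation=cv2.INTER_CUBIC))
E
```

```text
t 17.6 pos [ 0.5435 -0.1495  0.1551] R [-2.648e+00 -1.685e+00  2.000e-03] F [ 0.35  0.2  -4.44] w 0.0333
[(array([263. , 194.5]), np.int32(1156)), (array([215.3, 221.1]), np.int32(1128)), (array([311. , 221.5]), np.int32(1105))]
roi (np.int64(176), np.int64(118), np.int64(356), np.int64(298))
t 17.65 pos [ 0.5435 -0.1495  0.1551] R [-2.648e+00 -1.685e+00  2.000e-03] F [ 0.4  -0.06 -4.59] w 0.0333
0.0018038361761672187
[284 196]
```

View pics/w18.png

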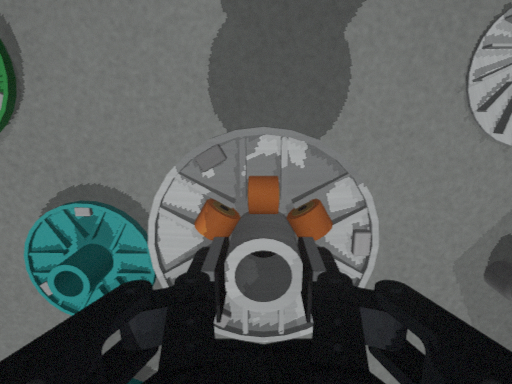

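View pics/s18z.png

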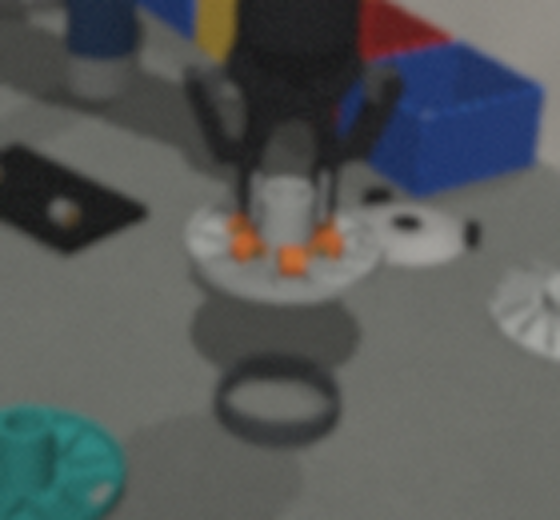

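```bash
python3 - <<'E'
from h import *
print(env.finish_job()); st()
E
```

```text
the job is handed in; nothing more can be done
None
the job is handed in; nothing more can be done
```

The last orange roller is in the empty pocket, and the job is handed in with the gripper holding the loaded pulley half by its hub. No verdict was reported.

**Placing the roller:** I gripped the roller by its ends, lowered it into the pocket and let go. It rolled in against the hub, and a wrist picture before the lift showed all six rollers in their pockets.

**Lifting the pulley:** I gripped the hub at 80 N and raised it straight up about 10 cm.

**Last checks, at 17.6 s of the 64 s allowed:**
- **Position:** the pulley's underside should be about 115 mm above the bench, taken from the tool height. It is within about 2 mm of where it lay sideways.
- **Steadiness:** the arm was still, with joint speeds under 0.002 rad/s, and the wrist carried about 4.5 N, the pulley's weight.
- **No slip or tilt:** the rollers sat at the same pixels in the wrist view before and after the lift. The side view showed the pulley level and well clear of the ring.

**Not fully checked:**
- **Rollers in the air:** the fingers and hub hide part of the pulley there. The wrist view showed three rollers and the side view four, including the last one, but no single picture showed all six.
- **Hub width:** the gripper read 33 to 34 mm on the 36 mm hub. It also read a little low on the 15 mm roller, at 14 mm.
- **Bystanders and worn rollers:** I saw no sign of movement, but I did not re-measure their positions at the end.

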